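Rack salvaged capacitors by size

ROBOT

A 6-joint arm with a two-finger parallel gripper is mounted at the origin on the work surface. World frame = base frame: x ahead of the robot, y to its left, z up, the work surface at z = 0. Lengths are in m, angles in rad, forces in N, time in s.
With the tool pointing down it reaches from about 0.375 to 0.975 m from the base axis. Payload 3.8 kg.
Tool frame: the origin (TCP) lies on the centre line of the jaws, within the pads' length; the fingertips stand 14 mm ahead of it and the grasp point (between the pads) lies 5 mm behind it; x points along the fingers, y is the direction in which the jaws open and shut, and the axes are right-handed (so a half turn about x gives the same grasp; the last joint's range is limited). The gripper opens to 85 mm and grips with 20 to 120 N. Pads are 22 mm wide; open, the fingers measure 114 mm over their backs; the gripper's body (76 mm by 85 mm) begins 54 mm behind the grasp point. The pads swing forward as they close: fully open they stand 13 mm farther back than shut.
Start: joints at [-1.305, 0.264, 1.604, -0, 1.274, -0.037], TCP at [0.201, -0.644, 0.245] pointing down, gripper open.
Joint ranges: [-2.63, 2.63], [-0.94, 2.18], [0.31, 2.57], [-1.31, 4.45], [0, 2.66], [-2.55, 2.55]. Speed limits (rad/s): [2.57, 2.57, 3.14, 3.14, 3.14, 3.14].

INTERFACE

Orientations are given as a rotation vector (axis times angle).
In Python, from workcell import bot gives the robot as it stands.
- The arm moves only by the shell command python3 -m creep 'ROWS' [FORCE]. ROWS is JSON, a list of rows, each an object with "grip": the finger opening in cm, from 0 to 8.54; "dp": the shift along the tool's x, y, z in cm, a list of three; "rotation": the turn, a rotation vector about the tool's x, y, z in rad, a list of three. A call has 1 to 5 rows; each row is the pose to reach, as a shift and turn from the pose commanded when the call began, along the tool's axes at that moment; what a row does not reach only later rows make up. A row lasts 1/12 s, in which the tool goes at most 41.7 mm and 7.16 degrees, less where a joint would pass 70% of its speed; a pose out of reach is approached as far as the arm can. A call with a gripper value outside its range is refused whole. The fingers move at their own pace and stop on an object; FORCE is the grip in N (left out, the last holds). Time passes only in rows, so rows that repeat a pose let the fingers close. It gives the time, the measured TCP pose, the force and the opening at its end, in the units of the state.
- bot.read_state(): the state, without advancing time (a new reading comes with each control period).
- bot.read_camera(name): name is "scene" or "top" or "wrist"; returns (picture, depth): 384x512x3 uint8, red, green, blue; 384x512 float32, m along the optical axis (not along the pixel's ray), 0 where there is no reading.
- bot.get_calibration(name): a dict with "fx", "fy", "cx", "cy" (pixels), "rvec" (rotation vector, rad) and "tvec" (3), from world to camera coordinates, as OpenCV has them. Camera axes: x right, y down, z forward; pixel columns grow to the right and rows downward; lengths in m; the calibration is good to about 2 mm. A picture is of the moment at which its call begins: read the wrist's pose just before it. get_calibration takes no time and is no camera call; for the wrist camera it gives the pose at the moment of the call.
- bot.finish_job(): hands the job in, once; it reports no verdict.
The state is a dict: "time": time; "q": joint angles; "joint_vel": joint speeds; "joint_torque": joint torques, N m; "tool_pos": TCP position; "tcp_rot": TCP orientation; "wrist_force": force on the tool from outside, world axes, zero at the start; "torque": the same for the moment, N m; "width": opening from 0.0 (shut) to 1.0 (fully open).
Only numpy, scipy, OpenCV 4.12 (cv2) and the standard library are available. Lean on these libraries where they do the work, as an engineer would, in place of code of your own. Each camera call takes 0.05 s, during which the arm holds its last target.

TASK

Sort the four sound, flat-topped capacitors from the blue mat onto the white sorting strip by size: one standing upright in the middle of each grey pad, the largest at the red-tabbed end, getting smaller along the row to the smallest at the other end. Leave the swollen capacitor with the bulged brown top, and the multimeter, where they are.

Things in the scene. Friction and masses are not known exactly. Their poses are not given: they have to be found in the camera images.
- cap_1: The smallest sound capacitor: an upright black can with a pale stripe down its side and a flat silver top, 22 mm in diameter, 28 mm tall, standing loose on the blue mat. Origin at the centre of its underside, z up.
- cap_2: The second smallest sound capacitor: an upright black can with a pale stripe down its side and a flat silver top, 27 mm in diameter, 38 mm tall, standing loose on the blue mat. Origin at the centre of its underside, z up.
- cap_3: The second largest sound capacitor: an upright black can with a pale stripe down its side and a flat silver top, 32 mm in diameter, 50 mm tall, standing loose on the blue mat. Origin at the centre of its underside, z up.
- cap_4: The largest sound capacitor: an upright black can with a pale stripe down its side and a flat silver top, 38 mm in diameter, 64 mm tall, standing loose on the blue mat. Origin at the centre of its underside, z up.
- pad_1: Place for the smallest sound capacitor: grey pad fourth, farthest from the red tab, on the fixed white strip. 46 mm square, a pale 22 mm disc in its middle. Origin at the centre of its top face, 15 mm above the table, 3 mm above the strip; x along the row towards the red tab (flush with the pads), y across, z up. Four pads in a straight row, 58 mm apart; strip 74 mm wide.
- pad_2: Place for the second smallest sound capacitor: grey pad third from the red tab, on the fixed white strip. 46 mm square, a pale 27 mm disc in its middle. Origin at the centre of its top face, 15 mm above the table, 3 mm above the strip; x along the row towards the red tab (flush with the pads), y across, z up. Four pads in a straight row, 58 mm apart; strip 74 mm wide.
- pad_3: Place for the second largest sound capacitor: grey pad second from the red tab, on the fixed white strip. 46 mm square, a pale 32 mm disc in its middle. Origin at the centre of its top face, 15 mm above the table, 3 mm above the strip; x along the row towards the red tab (flush with the pads), y across, z up. Four pads in a straight row, 58 mm apart; strip 74 mm wide.
- pad_4: Place for the largest sound capacitor: grey pad at the end with the red tab, on the fixed white strip. 46 mm square, a pale 38 mm disc in its middle. Origin at the centre of its top face, 15 mm above the table, 3 mm above the strip; x along the row towards the red tab (flush with the pads), y across, z up. Four pads in a straight row, 58 mm apart; strip 74 mm wide.
- swollen: The failed capacitor, not to be moved: a black can 30 mm in diameter and 40 mm tall with a bulged red-brown top (47 mm in all), standing loose on the blue mat among the others. Origin at the centre of its underside, z up.
- meter: A grey hand-held multimeter lying on the table beyond the mat and strip, not to be moved: about 85 x 180 x 45 mm, long side along its y. Origin at the centre of its underside.

How it is judged:
At the end, for the whole second after the job is handed in: Each sound capacitor stands on its own pad (underside -4 to +5 mm from its face), within 10 mm of its centre, upright within 0.1 rad, at rest, released; largest at the red tab, then falling in size. Swollen capacitor and meter within 20 mm of their starts (horizontal distance between cap_1 and pad_1 below 0.01 m and z of cap_1 in the frame of pad_1 between -0.004 and 0.005 m and angle between each of cap_1, cap_2, cap_3, cap_4's own z axis and vertical below 0.1 rad and linear speed of each of cap_1, cap_2, cap_3, cap_4 below 0.02 m/s and contact force between the fingers and cap_1 below 0.1 N and horizontal distance between cap_2 and pad_2 below 0.01 m and z of cap_2 in the frame of pad_2 between -0.004 and 0.005 m and contact force between the fingers and cap_2 below 0.1 N and horizontal distance between cap_3 and pad_3 below 0.01 m and z of cap_3 in the frame of pad_3 between -0.004 and 0.005 m and contact force between the fingers and cap_3 below 0.1 N and horizontal distance between cap_4 and pad_4 below 0.01 m and z of cap_4 in the frame of pad_4 between -0.004 and 0.005 m and contact force between the fingers and cap_4 below 0.1 N and distance of each of swollen, meter from where it was at the start of the episode below 0.02 m); the robot touches nothing.
It fails at once if the swollen capacitor is moved by more than 20 mm or knocked over (distance of swollen from where it was at the start of the episode above 0.02 m or angle between swollen's own z axis and vertical above 0.5 rad).
It fails at once if the multimeter is moved by more than 20 mm (distance of meter from where it was at the start of the episode above 0.02 m).
It also fails if it takes over 115 s, if anything falls off the work surface, if the arm or the gripper's body presses on something with over 40 N, if the wrist force passes 120 N, or if a joint passes its speed limit or range.

## Working session

There is one attempt and no reset: what is moved stays moved. The work goes in short steps, Python scripts to look and compute and a shell command to move; the robot and the scene stay as the last step left them, time stands still between calls to the robot, and variables do not carry over. Pictures are saved under pics/ and viewed, and the job is handed in when it is done.

```bash
mkdir -p pics; ls; python3 - <<'E'
from workcell import bot
import cv2,numpy as np
print(bot.read_state())
for n in ["scene","top"]:
    p,d=bot.read_camera(n); cv2.imwrite(f"pics/{n}0.png",p[:,:,::-1]); np.savez(f"{n}0.npz",p=p,d=d); print(bot.get_calibration(n))
E
```

```text
pics
{'time': 0.0, 'q': array([-1.30489414e+00,  2.64764217e-01,  1.60540439e+00, -7.40018100e-06,
        1.27368946e+00, -3.68785283e-02]), 'joint_vel': array([ 0.00010672,  0.0006272 , -0.00094237,  0.00094621, -0.00120342,
       -0.00085716]), 'joint_torque': array([-2.62555302e-03, -5.15116632e+01, -3.67317510e+01, -2.70700684e-04,
        1.31492992e-02,  6.47773120e-06]), 'tool_pos': array([ 0.20109122, -0.64360487,  0.24393812]), 'tcp_rot': array([ 2.05906866,  0.31651451, -2.05962253]), 'wrist_force': array([ 0.11466266,  0.66152184, -0.27805647]), 'torque': array([0.05439631, 0.05313188, 0.04030584]), 'width': 1.0006663318058442}
{'fx': 467.5942267844564, 'fy': 467.5942267844564, 'cx': 258.7377641706091, 'cy': 194.21480190251074, 'rvec': array([ 2.04003906,  0.86804147, -0.42359627]), 'tvec': array([-0.42948255, -0.23310719,  1.32956806])}
{'fx': 412.9913643301984, 'fy': 412.9913643301984, 'cx': 253.3220372909274, 'cy': 189.53139143995332, 'rvec': array([ 2.15584231, -2.09947608,  0.23422002]), 'tvec': array([-0.0235983 ,  0.64333943,  0.73699609])}
```

View pics/scene0.png

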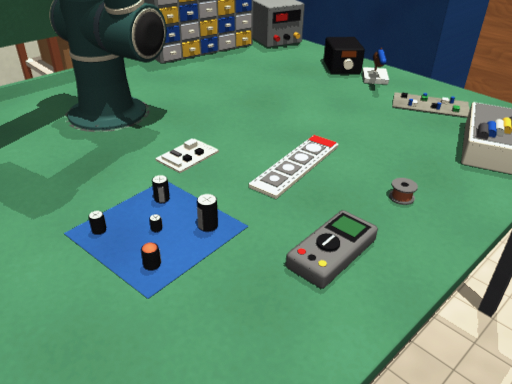

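View pics/top0.png

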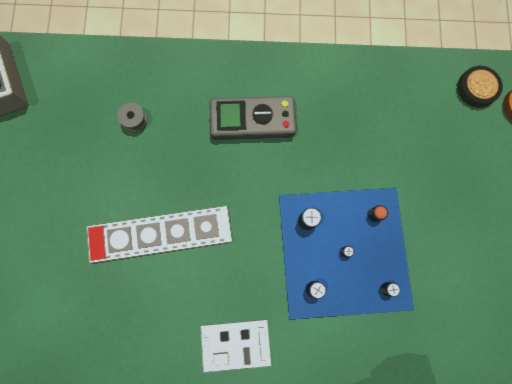

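```bash
python3 - <<'E'
import numpy as np,cv2
im=cv2.imread('pics/top0.png')
c=im[60:360,60:420]
cv2.imwrite('pics/topcrop.png',cv2.resize(c,(720,600),interpolation=cv2.INTER_CUBIC))
E
python3 - <<'E'
import numpy as np,cv2
im=cv2.imread('pics/top0.png')
cv2.imwrite('pics/cropA.png',cv2.resize(im[185:325,270:420],(750,700)[:2] and (600,560),interpolation=cv2.INTER_CUBIC))
cv2.imwrite('pics/cropB.png',cv2.resize(im[200:270,80:240],(800,350),interpolation=cv2.INTER_CUBIC))
E
```

```text
(no output)
```

View pics/cropA.png

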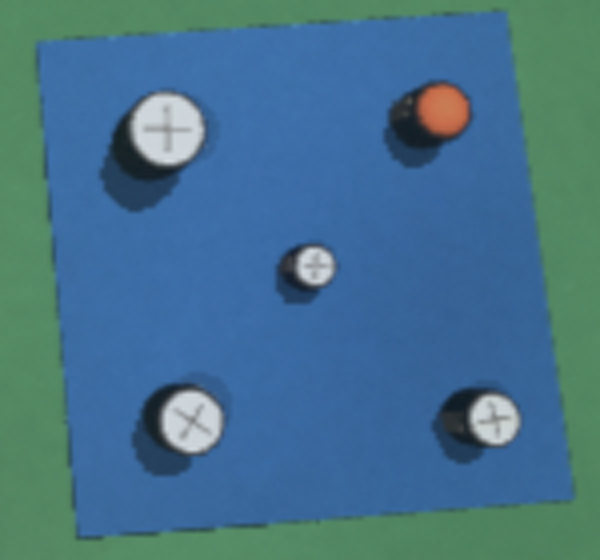

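View pics/cropB.png

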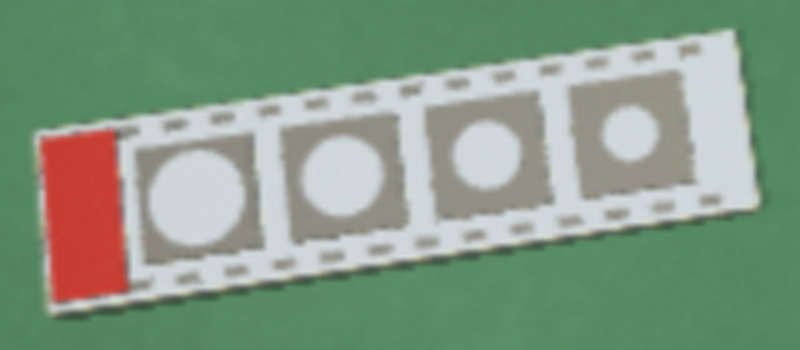

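```bash
cat > h.py <<'E'
import numpy as np,cv2
from scipy.spatial.transform import Rotation as R
def ray(c,u,v,z):
    M=R.from_rotvec(c['rvec']).as_matrix(); o=-M.T@c['tvec']
    d=M.T@np.array([(u-c['cx'])/c['fx'],(v-c['cy'])/c['fy'],1])
    return o+d*(z-o[2])/d[2]
def dpt(c,u,v,z):
    M=R.from_rotvec(c['rvec']).as_matrix()
    return M.T@(np.array([(u-c['cx'])/c['fx'],(v-c['cy'])/c['fy'],1])*z-c['tvec'])
def un(u,v,s,ox,oy): return (u+.5)/s-.5+ox,(v+.5)/s-.5+oy
E
python3 - <<'E'
from h import *
from workcell import bot
c=bot.get_calibration('top'); d=np.load('top0.npz')['d']
for n,u,v,h in [('c4',167,129,.064),('c3',191,422,.05),('c1',316,266,.028),('c2',493,419,.038),('sw',443,110,.046),('mat',250,350,0)]:
    a=un(u,v,4,270,185); dd=dpt(c,*a,d[int(round(a[1])),int(round(a[0]))]); print(n,ray(c,*a,h+.001).round(4),dd.round(4))
P=[]
for n,u,v in [('p4',196,198),('p3',342,176),('p2',487,154),('p1',630,132)]:
    a=un(u,v,5,80,200); dd=dpt(c,*a,d[int(round(a[1])),int(round(a[0]))]); r=ray(c,*a,.015);P.append(r[:2]); print(n,r.round(4),dd.round(4))
P=np.array(P);print(np.linalg.norm(np.diff(P,axis=0),axis=1)); e=P[0]-P[3]; print('dir',np.arctan2(e[1],e[0]))
for uv in [(215,138),(295,138)]: print('meter',dpt(c,*uv,d[uv[1],uv[0]]))
s=bot.read_state();print(s['tool_pos'],R.from_rotvec(s['tcp_rot']).as_matrix().round(3))
E
```

```text
c4 [ 0.5933 -0.1191  0.065 ] [ 0.5928 -0.1185  0.0686]
c3 [ 0.4564 -0.1323  0.051 ] [ 0.4565 -0.1315  0.0552]
c1 [ 0.532  -0.1987  0.029 ] [ 0.5318 -0.1979  0.0321]
c2 [ 0.4607 -0.2802  0.039 ] [ 0.4608 -0.2792  0.0419]
sw [ 0.6089 -0.2588  0.047 ] [ 0.6085 -0.2578  0.0499]
mat [ 0.4906 -0.1713  0.001 ] [ 0.4906 -0.1711  0.0022]
p4 [0.5447 0.2584 0.015 ] [0.5447 0.2584 0.0148]
p3 [0.555  0.2011 0.015 ] [0.555  0.2013 0.0143]
p2 [0.5653 0.1439 0.015 ] [0.5652 0.1437 0.0159]
p1 [0.5757 0.087  0.015 ] [0.5755 0.0868 0.0164]
[0.05815436 0.05820358 0.0578535 ]
dir 1.7495992119609556
meter [0.76114897 0.07569686 0.01700176]
meter [ 0.77275978 -0.09510137 -0.00132316]
[ 0.20110318 -0.64367019  0.24407806] [[-0.001  0.298 -0.955]
 [ 0.002 -0.955 -0.298]
 [-1.    -0.002 -0.   ]]
```

```bash
cat >> h.py <<'E'
C={1:(.532,-.1985),2:(.4607,-.2798),3:(.4566,-.132),4:(.5931,-.1188)}
P={4:(.5447,.2584),3:(.555,.2012),2:(.5653,.1438),1:(.5757,.0869)}
def go(x,y,z,yaw=.179):
    from workcell import bot
    s=bot.read_state(); M=R.from_rotvec(s['tcp_rot']).as_matrix()
    dp=M.T@(np.array([x,y,z])-s['tool_pos'])*100
    yv=np.array([np.cos(yaw),np.sin(yaw),0]); T=np.stack([[0,0,-1.],yv,np.cross([0,0,-1.],yv)],1)
    print('t',round(s['time'],2),'pos',s['tool_pos'].round(4),'F',s['wrist_force'].round(1),'w',round(s['width'],3),'dp',dp.round(2),'rot',R.from_matrix(M.T@T).as_rotvec().round(3))
E
python3 -c "
from h import *;go(*C[1],.15)"
```

```text
t 0.1 pos [ 0.2011 -0.6437  0.2441] F [ 0.  -0.1 -0.2] w 0.994 dp [  9.48 -32.61 -44.86] rot [-1.447 -0.002  0.002]
```

```bash
python3 -m creep '[{"grip":8.5,"dp":[0.7,-2,-3],"rotation":[-0.1,0,0]},{"grip":8.5,"dp":[1.3,-4.3,-6],"rotation":[-0.2,0,0]},{"grip":8.5,"dp":[2,-6.5,-9],"rotation":[-0.3,0,0]},{"grip":8.5,"dp":[2.7,-8.7,-12],"rotation":[-0.4,0,0]},{"grip":8.5,"dp":[3.4,-11,-15],"rotation":[-0.5,0,0]}]' 40; python3 -c "
from h import *;go(*C[1],.15)"
```

```text
time: 0.52
tool_pos: [0.3121, -0.4929, 0.2104]
tcp_rot: [1.746, 0.746, -1.746]
wrist_force: [0.6, -1.1, 0.2]
width: 0.992
t 0.52 pos [ 0.3121 -0.4929  0.2104] F [ 0.6 -1.1  0.2] w 0.992 dp [  6.05  -4.48 -36.47] rot [-0.943 -0.001  0.   ]
```

```bash
python3 -m creep '[{"grip":8.5,"dp":[0.5,-0.5,-3],"rotation":[-0.1,0,0]},{"grip":8.5,"dp":[1.0,-1,-6],"rotation":[-0.2,0,0]},{"grip":8.5,"dp":[1.5,-1.5,-9],"rotation":[-0.3,0,0]},{"grip":8.5,"dp":[2,-2,-12.5],"rotation":[-0.4,0,0]},{"grip":8.5,"dp":[2.5,-2.5,-16],"rotation":[-0.5,0,0]}]'; python3 -c "
from h import *;go(*C[1],.15)"
```

```text
time: 0.93
tool_pos: [0.4051, -0.3606, 0.1856]
tcp_rot: [1.401, 1.073, -1.401]
wrist_force: [1.3, -0.5, 0.8]
width: 0.993
t 0.93 pos [ 0.4051 -0.3606  0.1856] F [ 1.3 -0.5  0.8] w 0.993 dp [  3.57   8.03 -18.95] rot [-0.443 -0.     0.   ]
```

```bash
python3 -m creep '[{"grip":8.5,"dp":[0.5,1.5,-3.5],"rotation":[-0.1,0,0]},{"grip":8.5,"dp":[1.0,3,-7],"rotation":[-0.2,0,0]},{"grip":8.5,"dp":[2,4.5,-10.5],"rotation":[-0.3,0,0]},{"grip":8.5,"dp":[3,6,-14.5],"rotation":[-0.4,0,0]},{"grip":8.5,"dp":[3.5,7.6,-18],"rotation":[-0.443,0,0]}]'; python3 -m creep '[{"grip":8.5,"dp":[0,0,0],"rotation":[0,0,0]},{"grip":8.5,"dp":[0,0,0],"rotation":[0,0,0]}]'; python3 - <<'E'
from h import *
from workcell import bot
p,d=bot.read_camera('wrist');cv2.imwrite('pics/w1.png',p[:,:,::-1]);np.savez('w1.npz',d=d);c=bot.get_calibration('wrist')
M=R.from_rotvec(c['rvec']).as_matrix()
for n in C:
    q=M@np.array([*C[n],.031])+c['tvec']; print(n,c['fx']*q[0]/q[2]+c['cx'],c['fy']*q[1]/q[2]+c['cy'],q[2])
go(*C[1],.15)
E
```

```text
time: 1.35
tool_pos: [0.5255, -0.2065, 0.1498]
tcp_rot: [1.076, 1.291, -1.077]
wrist_force: [0.1, -1.5, -0.4]
width: 0.998
time: 1.52
tool_pos: [0.5262, -0.2065, 0.1502]
tcp_rot: [1.076, 1.29, -1.077]
wrist_force: [-0.3, -0.6, 0.5]
width: 0.995
1 267.3638226106465 177.66181831470195 0.25623231047458794
2 176.12547099874786 248.07688764496197 0.27439056079940216
3 189.97571307283354 81.84506805719346 0.2351050921736409
4 359.78607420322345 96.22592746474685 0.23801864800496125
t 1.57 pos [ 0.5256 -0.2078  0.1506] F [-0.3 -0.3  0.6] w 0.996 dp [ 0.06  0.79 -0.81] rot [-0.002 -0.     0.001]
```

View pics/w1.png

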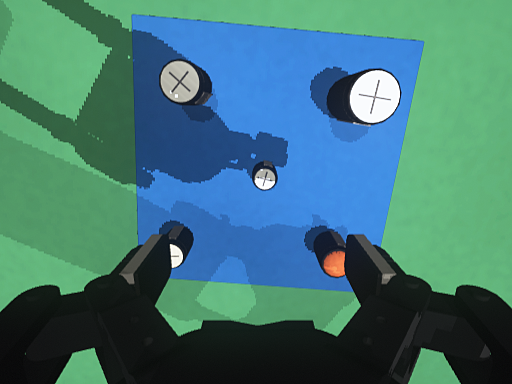

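```bash
python3 -m creep '[{"grip":8.5,"dp":[1,0.8,-0.7],"rotation":[0,0,0]},{"grip":8.5,"dp":[4,0.8,-0.7],"rotation":[0,0,0]},{"grip":8.5,"dp":[7,0.8,-0.7],"rotation":[0,0,0]},{"grip":8.5,"dp":[10,0.8,-0.7],"rotation":[0,0,0]},{"grip":6,"dp":[11,0.8,-0.7],"rotation":[0,0,0]}]';python3 -m creep '[{"grip":6,"dp":[0,0,0],"rotation":[0,0,0]},{"grip":6,"dp":[0,0,0],"rotation":[0,0,0]}]'; python3 - <<'E'
from h import *
from workcell import bot
go(*C[1],.025)
p,d=bot.read_camera('wrist');cv2.imwrite('pics/w2.png',p[:,:,::-1])
go(*C[1],.025)
E
```

```text
time: 1.98
tool_pos: [0.5284, -0.2, 0.0365]
tcp_rot: [1.081, 1.293, -1.084]
wrist_force: [-0.9, -0.5, -1.5]
width: 0.88
time: 2.15
tool_pos: [0.5319, -0.201, 0.0411]
tcp_rot: [1.08, 1.287, -1.081]
wrist_force: [-0.5, 0.4, -0.0]
width: 0.705
t 2.15 pos [ 0.5319 -0.201   0.0411] F [-0.5  0.4 -0. ] w 0.705 dp [ 1.61  0.05 -0.24] rot [-0.006 -0.001  0.001]
t 2.2 pos [ 0.5332 -0.2014  0.0424] F [-0.1  0.4  0.7] w 0.699 dp [ 1.74 -0.07 -0.3 ] rot [-0.005  0.001 -0.001]
```

View pics/w2.png

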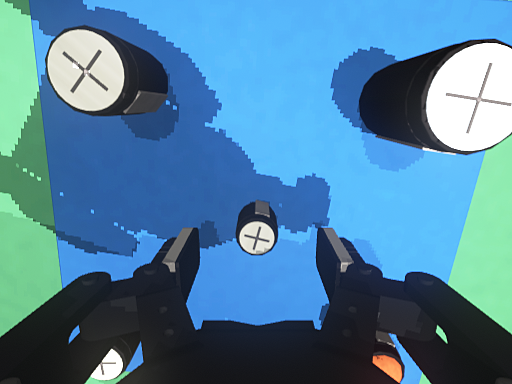

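```bash
python3 -m creep '[{"grip":6,"dp":[0.6,0,-0.25],"rotation":[0,0,0]},{"grip":5,"dp":[1.2,0,-0.25],"rotation":[0,0,0]},{"grip":4,"dp":[1.6,0,-0.25],"rotation":[0,0,0]},{"grip":1.5,"dp":[1.6,0,-0.25],"rotation":[0,0,0]},{"grip":1.5,"dp":[1.6,0,-0.25],"rotation":[0,0,0]}]' 40;python3 -m creep '[{"grip":1.5,"dp":[0,0,0],"rotation":[0,0,0]},{"grip":1.5,"dp":[0,0,0],"rotation":[0,0,0]},{"grip":1.5,"dp":[0,0,0],"rotation":[0,0,0]},{"grip":1.5,"dp":[0,0,0],"rotation":[0,0,0]}]'; python3 - <<'E'
from h import *
from workcell import bot
p,d=bot.read_camera('wrist');cv2.imwrite('pics/w3.png',p[:,:,::-1])
go(*C[1],.025)
E
```

```text
time: 2.62
tool_pos: [0.5319, -0.1978, 0.0253]
tcp_rot: [1.079, 1.287, -1.079]
wrist_force: [0.7, 0.5, -0.4]
width: 0.241
time: 2.95
tool_pos: [0.5321, -0.1979, 0.0254]
tcp_rot: [1.079, 1.287, -1.079]
wrist_force: [-0.3, 0.1, -0.1]
width: 0.234
t 3.0 pos [ 0.532  -0.1979  0.0253] F [-0.2 -1.  -0.5] w 0.242 dp [ 0.03 -0.01  0.06] rot [-0.004  0.    -0.   ]
```

View pics/w3.png

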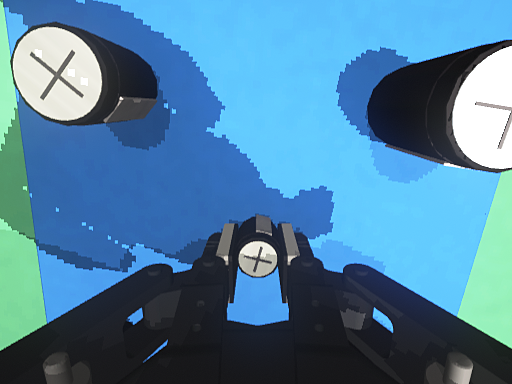

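```bash
python3 -m creep '[{"grip":1.5,"dp":[-1,0,0],"rotation":[0,0,0]},{"grip":1.5,"dp":[-3,0,0],"rotation":[0,0,0]},{"grip":1.5,"dp":[-6,0,0],"rotation":[0,0,0]},{"grip":1.5,"dp":[-9,0,0],"rotation":[0,0,0]},{"grip":1.5,"dp":[-11,0,0],"rotation":[0,0,0]}]'; python3 -c "
from h import *;go(*P[1],.13)"
```

```text
time: 3.42
tool_pos: [0.5332, -0.1984, 0.139]
tcp_rot: [1.08, 1.283, -1.078]
wrist_force: [0.5, -0.2, 0.9]
width: 0.237
t 3.42 pos [ 0.5332 -0.1984  0.139 ] F [ 0.5 -0.2  0.9] w 0.237 dp [  0.87   9.15 -27.36] rot [-0.004  0.002 -0.003]
```

```bash
python3 -m creep '[{"grip":1.5,"dp":[0,0.7,-2],"rotation":[0,0,0]},{"grip":1.5,"dp":[0,1.7,-5],"rotation":[0,0,0]},{"grip":1.5,"dp":[0,2.9,-8.5],"rotation":[0,0,0]},{"grip":1.5,"dp":[0,4,-12],"rotation":[0,0,0]},{"grip":1.5,"dp":[0,5.2,-15.5],"rotation":[0,0,0]}]';python3 -m creep '[{"grip":1.5,"dp":[0,1.2,-3.5],"rotation":[0,0,0]},{"grip":1.5,"dp":[0,2.3,-7],"rotation":[0,0,0]},{"grip":1.5,"dp":[0,3.4,-10],"rotation":[0,0,0]},{"grip":1.5,"dp":[0,3.9,-11.8],"rotation":[0,0,0]},{"grip":1.5,"dp":[0,3.9,-11.8],"rotation":[0,0,0]}]'; python3 -m creep '[{"grip":1.5,"dp":[0,0,0],"rotation":[0,0,0]},{"grip":1.5,"dp":[0,0,0],"rotation":[0,0,0]}]'; python3 -c "
from h import *;go(*P[1],.06)"
```

```text
time: 3.83
tool_pos: [0.5563, -0.035, 0.1364]
tcp_rot: [1.08, 1.286, -1.079]
wrist_force: [0.6, 0.5, 0.1]
width: 0.244
time: 4.25
tool_pos: [0.5746, 0.0906, 0.1363]
tcp_rot: [1.078, 1.288, -1.075]
wrist_force: [-0.7, -0.5, -0.2]
width: 0.242
time: 4.42
tool_pos: [0.5739, 0.0863, 0.1356]
tcp_rot: [1.079, 1.287, -1.079]
wrist_force: [0.7, -1.1, -0.6]
width: 0.241
t 4.42 pos [0.5739 0.0863 0.1356] F [ 0.7 -1.1 -0.6] w 0.241 dp [ 7.56  0.18 -0.04] rot [-0.004  0.001  0.   ]
```

```bash
python3 -m creep '[{"grip":1.5,"dp":[1.5,0.1,0],"rotation":[0,0,0]},{"grip":1.5,"dp":[4,0.1,0],"rotation":[0,0,0]},{"grip":1.5,"dp":[6.5,0.1,0],"rotation":[0,0,0]},{"grip":1.5,"dp":[8,0.1,0],"rotation":[0,0,0]},{"grip":1.5,"dp":[8,0.1,0],"rotation":[0,0,0]}]';python3 -m creep '[{"grip":1.5,"dp":[0,0,0],"rotation":[0,0,0]},{"grip":1.5,"dp":[0,0,0],"rotation":[0,0,0]}]'; python3 - <<'E'
from h import *
from workcell import bot
p,d=bot.read_camera('wrist');cv2.imwrite('pics/w4.png',p[:,:,::-1])
go(*P[1],.0375)
E
```

```text
time: 4.83
tool_pos: [0.5714, 0.0848, 0.0513]
tcp_rot: [1.077, 1.291, -1.087]
wrist_force: [-0.8, 0.2, -0.3]
width: 0.241
time: 5.0
tool_pos: [0.576, 0.0861, 0.0565]
tcp_rot: [1.081, 1.285, -1.079]
wrist_force: [0.2, -0.8, -0.4]
width: 0.239
t 5.05 pos [0.5765 0.0863 0.057 ] F [ 1.  -0.9  0.4] w 0.24 dp [ 1.95 -0.07 -0.07] rot [-0.005  0.    -0.003]
```

View pics/w4.png

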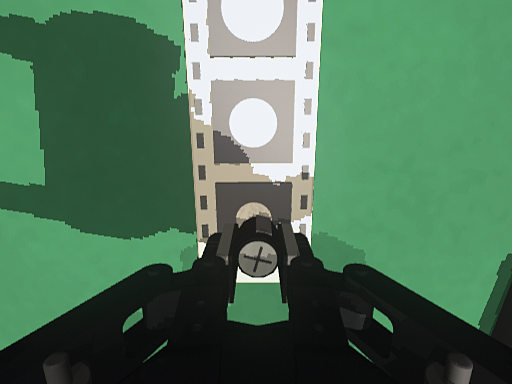

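```bash
python3 -m creep '[{"grip":1.5,"dp":[0.6,-0.05,-0.05],"rotation":[0,0,0]},{"grip":1.5,"dp":[1.2,-0.05,-0.05],"rotation":[0,0,0]},{"grip":1.5,"dp":[1.6,-0.05,-0.05],"rotation":[0,0,0]},{"grip":1.5,"dp":[1.9,-0.05,-0.05],"rotation":[0,0,0]},{"grip":1.5,"dp":[1.9,-0.05,-0.05],"rotation":[0,0,0]}]';python3 -m creep '[{"grip":1.5,"dp":[0,0,0],"rotation":[0,0,0]},{"grip":1.5,"dp":[0,0,0],"rotation":[0,0,0]}]'; python3 - <<'E'
from h import *
go(*P[1],.0375)
E
```

```text
time: 5.47
tool_pos: [0.5744, 0.0874, 0.0372]
tcp_rot: [1.079, 1.288, -1.08]
wrist_force: [-3.8, -0.0, 8.3]
width: 0.239
time: 5.63
tool_pos: [0.5744, 0.0874, 0.0372]
tcp_rot: [1.079, 1.287, -1.079]
wrist_force: [-2.2, -0.4, 7.8]
width: 0.24
t 5.63 pos [0.5744 0.0874 0.0372] F [-2.2 -0.4  7.8] w 0.24 dp [-0.03  0.12  0.07] rot [-0.004  0.     0.001]
```

Contact at the expected height (8 N). Release and lift.

```bash
python3 -m creep '[{"grip":3,"dp":[0,0,0],"rotation":[0,0,0]},{"grip":4,"dp":[0,0,0],"rotation":[0,0,0]},{"grip":5,"dp":[0,0,0],"rotation":[0,0,0]},{"grip":5,"dp":[-0.5,0,0],"rotation":[0,0,0]},{"grip":5,"dp":[-2,0,0],"rotation":[0,0,0]}]';python3 -m creep '[{"grip":8,"dp":[-2,0,0],"rotation":[0,0,0]},{"grip":8,"dp":[-5,0,0],"rotation":[0,0,0]},{"grip":8.5,"dp":[-8,0,0],"rotation":[0,0,0]},{"grip":8.5,"dp":[-10,0,0],"rotation":[0,0,0]}]'; python3 - <<'E'
from h import *
from workcell import bot
p,d=bot.read_camera('wrist');cv2.imwrite('pics/w5.png',p[:,:,::-1])
go(*C[2],.15)
E
```

```text
time: 6.05
tool_pos: [0.5721, 0.0871, 0.054]
tcp_rot: [1.077, 1.291, -1.083]
wrist_force: [-0.2, 0.2, -0.2]
width: 0.586
time: 6.38
tool_pos: [0.5756, 0.0875, 0.1594]
tcp_rot: [1.081, 1.285, -1.077]
wrist_force: [0.4, -0.4, 0.4]
width: 0.99
t 6.43 pos [0.5782 0.0878 0.1636] F [2.3 0.6 1.9] w 0.994 dp [  1.21 -17.98  34.15] rot [-0.004  0.001 -0.01 ]
```

View pics/w5.png

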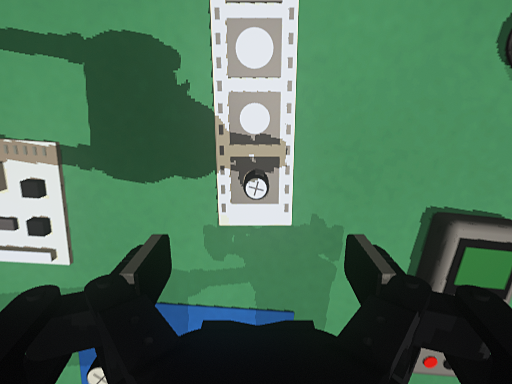

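```bash
python3 -m creep '[{"grip":8.5,"dp":[0,-1.5,3],"rotation":[0,0,0]},{"grip":8.5,"dp":[0,-3.5,6.5],"rotation":[0,0,0]},{"grip":8.5,"dp":[0,-5.2,10],"rotation":[0,0,0]},{"grip":8.5,"dp":[0,-7,13.5],"rotation":[0,0,0]},{"grip":8.5,"dp":[0,-9,17],"rotation":[0,0,0]}]';python3 -m creep '[{"grip":8.5,"dp":[0,-1.8,3.5],"rotation":[0,0,0]},{"grip":8.5,"dp":[0,-3.6,7],"rotation":[0,0,0]},{"grip":8.5,"dp":[0,-5.4,10.5],"rotation":[0,0,0]},{"grip":8.5,"dp":[0,-7.2,13.5],"rotation":[0,0,0]},{"grip":8.5,"dp":[0,-8.8,16.5],"rotation":[0,0,0]}]'; python3 -m creep '[{"grip":8.5,"dp":[0,0,0],"rotation":[0,0,0]},{"grip":8.5,"dp":[0,0,0],"rotation":[0,0,0]}]'; python3 -c "
from h import *;go(*C[2],.05)"
```

```text
time: 6.85
tool_pos: [0.5149, -0.097, 0.1565]
tcp_rot: [1.079, 1.287, -1.078]
wrist_force: [0.4, 0.5, -0.9]
width: 0.995
time: 7.27
tool_pos: [0.4563, -0.2753, 0.1564]
tcp_rot: [1.08, 1.287, -1.08]
wrist_force: [-0.1, 0.1, -0.3]
width: 0.996
time: 7.43
tool_pos: [0.4568, -0.275, 0.1563]
tcp_rot: [1.082, 1.285, -1.082]
wrist_force: [-0.4, 0.7, 0.4]
width: 0.994
t 7.43 pos [ 0.4568 -0.275   0.1563] F [-0.4  0.7  0.4] w 0.994 dp [10.63  0.3   0.54] rot [-0.008 -0.    -0.   ]
```

```bash
python3 -m creep '[{"grip":8.5,"dp":[1,0.3,0.5],"rotation":[0,0,0]},{"grip":8.5,"dp":[3.5,0.3,0.5],"rotation":[0,0,0]},{"grip":8.5,"dp":[6.5,0.3,0.5],"rotation":[0,0,0]},{"grip":8.5,"dp":[9.5,0.3,0.5],"rotation":[0,0,0]},{"grip":8,"dp":[10.4,0.3,0.5],"rotation":[0,0,0]}]';python3 -m creep '[{"grip":6.5,"dp":[0,0,0],"rotation":[0,0,0]},{"grip":6.5,"dp":[0,0,0],"rotation":[0,0,0]}]'; python3 - <<'E'
from h import *
from workcell import bot
p,d=bot.read_camera('wrist');cv2.imwrite('pics/w6.png',p[:,:,::-1])
go(*C[2],.03)
E
```

```text
time: 7.85
tool_pos: [0.4587, -0.2743, 0.0471]
tcp_rot: [1.078, 1.297, -1.08]
wrist_force: [-0.6, 0.6, -0.4]
width: 0.937
time: 8.02
tool_pos: [0.4616, -0.2769, 0.0519]
tcp_rot: [1.078, 1.289, -1.078]
wrist_force: [0.6, -0.3, 0.8]
width: 0.763
t 8.07 pos [ 0.4626 -0.2778  0.0532] F [ 0.2  0.4 -0.1] w 0.758 dp [ 2.32 -0.22  0.16] rot [-0.003  0.001 -0.001]
```

View pics/w6.png

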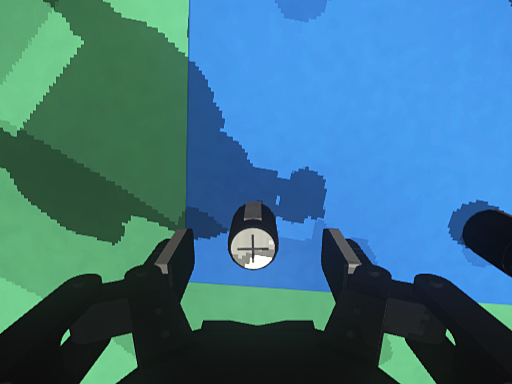

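```bash
python3 -m creep '[{"grip":6,"dp":[0.8,-0.2,0.15],"rotation":[0,0,0]},{"grip":5.5,"dp":[1.6,-0.2,0.15],"rotation":[0,0,0]},{"grip":5,"dp":[2.3,-0.2,0.15],"rotation":[0,0,0]},{"grip":4,"dp":[2.3,-0.2,0.15],"rotation":[0,0,0]},{"grip":2,"dp":[2.3,-0.2,0.15],"rotation":[0,0,0]}]' 40;python3 -m creep '[{"grip":2,"dp":[0,0,0],"rotation":[0,0,0]},{"grip":2,"dp":[0,0,0],"rotation":[0,0,0]},{"grip":2,"dp":[0,0,0],"rotation":[0,0,0]},{"grip":2,"dp":[0,0,0],"rotation":[0,0,0]}]'; python3 - <<'E'
from h import *
go(*C[2],.03)
E
```

```text
time: 8.48
tool_pos: [0.4591, -0.2795, 0.0287]
tcp_rot: [1.08, 1.288, -1.08]
wrist_force: [0.4, -0.2, -0.0]
width: 0.344
time: 8.82
tool_pos: [0.4598, -0.2799, 0.0295]
tcp_rot: [1.079, 1.286, -1.079]
wrist_force: [-0.4, -0.2, 0.9]
width: 0.298
t 8.82 pos [ 0.4598 -0.2799  0.0295] F [-0.4 -0.2  0.9] w 0.298 dp [-0.05  0.09  0.01] rot [-0.004  0.    -0.   ]
```

```bash
python3 -m creep '[{"grip":2,"dp":[-1,0,0],"rotation":[0,0,0]},{"grip":2,"dp":[-3,0,0],"rotation":[0,0,0]},{"grip":2,"dp":[-6,0,0],"rotation":[0,0,0]},{"grip":2,"dp":[-9,0,0],"rotation":[0,0,0]},{"grip":2,"dp":[-12,0,0],"rotation":[0,0,0]}]'; python3 -m creep '[{"grip":2,"dp":[-0.5,0.7,-2],"rotation":[0,0,0]},{"grip":2,"dp":[-0.5,2.5,-5],"rotation":[0,0,0]},{"grip":2,"dp":[-0.5,4.2,-8.5],"rotation":[0,0,0]},{"grip":2,"dp":[-0.5,6,-12],"rotation":[0,0,0]},{"grip":2,"dp":[-0.5,7.7,-15.5],"rotation":[0,0,0]}]'; python3 -c "
from h import *;go(*P[2],.15)"
```

```text
time: 9.23
tool_pos: [0.4593, -0.2795, 0.1511]
tcp_rot: [1.079, 1.287, -1.079]
wrist_force: [0.7, -0.1, -0.6]
width: 0.303
time: 9.65
tool_pos: [0.509, -0.1124, 0.1556]
tcp_rot: [1.081, 1.285, -1.079]
wrist_force: [0.5, 0.4, -0.1]
width: 0.297
t 9.65 pos [ 0.509  -0.1124  0.1556] F [ 0.5  0.4 -0.1] w 0.297 dp [  0.56   9.98 -24.26] rot [-0.005  0.001 -0.002]
```

```bash
python3 -m creep '[{"grip":2,"dp":[0,1.5,-3.5],"rotation":[0,0,0]},{"grip":2,"dp":[0,3,-7],"rotation":[0,0,0]},{"grip":2,"dp":[0,4.5,-10.5],"rotation":[0,0,0]},{"grip":2,"dp":[0,6,-14],"rotation":[0,0,0]},{"grip":2,"dp":[0,7.3,-17.5],"rotation":[0,0,0]}]'; python3 -m creep '[{"grip":2,"dp":[0,1.5,-3.5],"rotation":[0,0,0]},{"grip":2,"dp":[0,2.7,-6.5],"rotation":[0,0,0]},{"grip":2,"dp":[0,2.7,-6.5],"rotation":[0,0,0]},{"grip":2,"dp":[0,2.7,-6.5],"rotation":[0,0,0]}]'; python3 -c "
from h import *;go(*P[2],.06)"
```

```text
time: 10.07
tool_pos: [0.5504, 0.0733, 0.1554]
tcp_rot: [1.08, 1.286, -1.078]
wrist_force: [0.7, 0.1, -1.6]
width: 0.301
time: 10.4
tool_pos: [0.5653, 0.1417, 0.155]
tcp_rot: [1.077, 1.288, -1.076]
wrist_force: [-0.8, -0.8, -0.6]
width: 0.294
t 10.4 pos [0.5653 0.1417 0.155 ] F [-0.8 -0.8 -0.6] w 0.294 dp [ 9.5   0.03 -0.21] rot [-0.     0.    -0.001]
```

```bash
python3 -m creep '[{"grip":2,"dp":[1.5,0,-0.2],"rotation":[0,0,0]},{"grip":2,"dp":[4,0,-0.2],"rotation":[0,0,0]},{"grip":2,"dp":[7,0,-0.2],"rotation":[0,0,0]},{"grip":2,"dp":[9.4,0,-0.2],"rotation":[0,0,0]},{"grip":2,"dp":[9.4,0,-0.2],"rotation":[0,0,0]}]';python3 -m creep '[{"grip":2,"dp":[0,0,0],"rotation":[0,0,0]},{"grip":2,"dp":[0,0,0],"rotation":[0,0,0]},{"grip":2,"dp":[0,0,0],"rotation":[0,0,0]}]'; python3 - <<'E'
from h import *
from workcell import bot
p,d=bot.read_camera('wrist');cv2.imwrite('pics/w7.png',p[:,:,::-1])
go(*P[2],.0415)
E
```

```text
time: 10.82
tool_pos: [0.5599, 0.1395, 0.0552]
tcp_rot: [1.074, 1.293, -1.089]
wrist_force: [-0.1, 0.4, -1.0]
width: 0.3
time: 11.07
tool_pos: [0.5667, 0.1418, 0.0627]
tcp_rot: [1.082, 1.284, -1.077]
wrist_force: [0.1, -0.1, 0.3]
width: 0.302
t 11.12 pos [0.5667 0.142  0.0628] F [ 0.7 -0.5 -0.8] w 0.298 dp [ 2.13 -0.12 -0.21] rot [-0.004 -0.    -0.004]
```

View pics/w7.png

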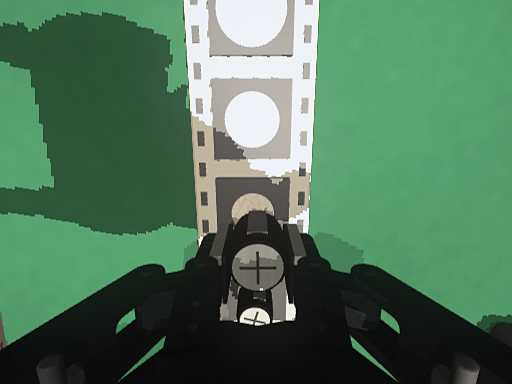

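```bash
python3 -m creep '[{"grip":2,"dp":[0.6,-0.05,-0.15],"rotation":[0,0,0]},{"grip":2,"dp":[1.2,-0.05,-0.15],"rotation":[0,0,0]},{"grip":2,"dp":[1.7,-0.05,-0.15],"rotation":[0,0,0]},{"grip":2,"dp":[2.1,-0.05,-0.15],"rotation":[0,0,0]},{"grip":2,"dp":[2.1,-0.05,-0.15],"rotation":[0,0,0]}]';python3 -m creep '[{"grip":2,"dp":[0,0,0],"rotation":[0,0,0]},{"grip":2,"dp":[0,0,0],"rotation":[0,0,0]}]'; python3 - <<'E'
from h import *
go(*P[2],.0415)
E
```

```text
time: 11.53
tool_pos: [0.564, 0.1435, 0.041]
tcp_rot: [1.078, 1.288, -1.08]
wrist_force: [-7.2, -1.7, 15.2]
width: 0.299
time: 11.7
tool_pos: [0.564, 0.1435, 0.041]
tcp_rot: [1.079, 1.288, -1.08]
wrist_force: [-5.8, -1.2, 14.5]
width: 0.301
t 11.7 pos [0.564  0.1435 0.041 ] F [-5.8 -1.2 14.5] w 0.301 dp [-0.05  0.14 -0.01] rot [-0.004  0.     0.001]
```

```bash
python3 -m creep '[{"grip":3.5,"dp":[0,0,0],"rotation":[0,0,0]},{"grip":4.5,"dp":[0,0,0],"rotation":[0,0,0]},{"grip":5.5,"dp":[0,0,0],"rotation":[0,0,0]},{"grip":5.5,"dp":[-0.5,0,0],"rotation":[0,0,0]},{"grip":5.5,"dp":[-2,0,0],"rotation":[0,0,0]}]';python3 -m creep '[{"grip":8,"dp":[-2,0,0],"rotation":[0,0,0]},{"grip":8,"dp":[-5,0,0],"rotation":[0,0,0]},{"grip":8.5,"dp":[-8,0,0],"rotation":[0,0,0]},{"grip":8.5,"dp":[-10,0,0],"rotation":[0,0,0]}]'; python3 - <<'E'
from h import *
from workcell import bot
p,d=bot.read_camera('wrist');cv2.imwrite('pics/w8.png',p[:,:,::-1])
go(*C[3],.16)
E
```

```text
time: 12.12
tool_pos: [0.5616, 0.1429, 0.0567]
tcp_rot: [1.076, 1.291, -1.084]
wrist_force: [-1.5, -0.7, 0.1]
width: 0.643
time: 12.45
tool_pos: [0.5651, 0.1436, 0.1622]
tcp_rot: [1.081, 1.285, -1.077]
wrist_force: [0.5, -0.8, 0.4]
width: 0.996
t 12.5 pos [0.5676 0.1442 0.1664] F [0.9 0.3 2.2] w 0.994 dp [  0.49 -15.74  25.26] rot [-0.004 -0.    -0.009]
```

View pics/w8.png

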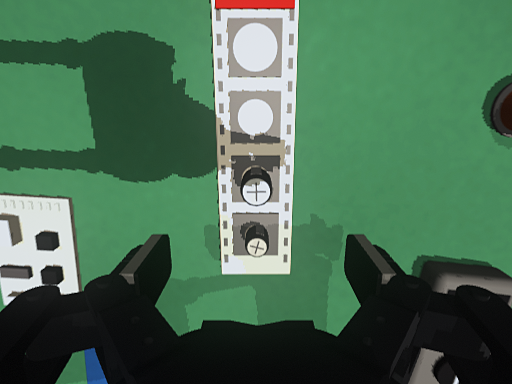

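Both stand centred. Next cap_3.

```bash
python3 -m creep '[{"grip":8.5,"dp":[0,-1.5,2.5],"rotation":[0,0,0]},{"grip":8.5,"dp":[0,-3.7,6],"rotation":[0,0,0]},{"grip":8.5,"dp":[0,-5.7,9.2],"rotation":[0,0,0]},{"grip":8.5,"dp":[0,-7.8,12.5],"rotation":[0,0,0]},{"grip":8.5,"dp":[0,-9.7,15.7],"rotation":[0,0,0]}]';python3 -m creep '[{"grip":8.5,"dp":[0,-2,3.3],"rotation":[0,0,0]},{"grip":8.5,"dp":[0,-4,6.4],"rotation":[0,0,0]},{"grip":8.5,"dp":[0,-5.6,9],"rotation":[0,0,0]},{"grip":8.5,"dp":[0,-5.6,9],"rotation":[0,0,0]},{"grip":8.5,"dp":[0,-5.6,9],"rotation":[0,0,0]}]'; python3 -m creep '[{"grip":8.5,"dp":[0,0,0],"rotation":[0,0,0]}]'; python3 -c "
from h import *;go(*C[3],.065)"
```

```text
time: 12.92
tool_pos: [0.4945, -0.0294, 0.159]
tcp_rot: [1.078, 1.288, -1.079]
wrist_force: [-0.1, -0.9, 1.4]
width: 0.996
time: 13.33
tool_pos: [0.4557, -0.1277, 0.1592]
tcp_rot: [1.082, 1.286, -1.082]
wrist_force: [0.3, 0.6, 0.7]
width: 0.997
time: 13.42
tool_pos: [0.4564, -0.1263, 0.1592]
tcp_rot: [1.08, 1.287, -1.08]
wrist_force: [-0.2, -0.2, -0.7]
width: 0.992
t 13.42 pos [ 0.4564 -0.1263  0.1592] F [-0.2 -0.2 -0.7] w 0.992 dp [ 9.42 -0.08  0.57] rot [-0.005 -0.    -0.   ]
```

```bash
python3 -m creep '[{"grip":8.5,"dp":[1,-0.1,0.55],"rotation":[0,0,0]},{"grip":8.5,"dp":[3.5,-0.1,0.55],"rotation":[0,0,0]},{"grip":8.5,"dp":[6.5,-0.1,0.55],"rotation":[0,0,0]},{"grip":8.5,"dp":[9,-0.1,0.55],"rotation":[0,0,0]},{"grip":8,"dp":[9.4,-0.1,0.55],"rotation":[0,0,0]}]';python3 -m creep '[{"grip":7,"dp":[0,0,0],"rotation":[0,0,0]},{"grip":7,"dp":[0,0,0],"rotation":[0,0,0]},{"grip":7,"dp":[0,0,0],"rotation":[0,0,0]}]'; python3 - <<'E'
from h import *
from workcell import bot
p,d=bot.read_camera('wrist');cv2.imwrite('pics/w9.png',p[:,:,::-1])
go(*C[3],.037)
E
```

```text
time: 13.83
tool_pos: [0.4527, -0.1297, 0.0602]
tcp_rot: [1.076, 1.297, -1.082]
wrist_force: [-1.8, 0.1, 0.4]
width: 0.935
time: 14.08
tool_pos: [0.458, -0.1322, 0.0667]
tcp_rot: [1.079, 1.285, -1.077]
wrist_force: [0.1, -0.6, 1.3]
width: 0.818
t 14.13 pos [ 0.4581 -0.1324  0.067 ] F [-0.2 -0.1 -0.3] w 0.818 dp [ 3.   -0.15 -0.07] rot [-0.003  0.002 -0.003]
```

View pics/w9.png

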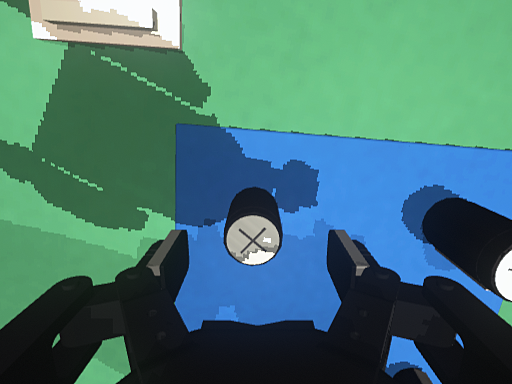

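```bash
python3 -m creep '[{"grip":7,"dp":[0.8,-0.15,0],"rotation":[0,0,0]},{"grip":6.5,"dp":[1.8,-0.15,0],"rotation":[0,0,0]},{"grip":6,"dp":[2.7,-0.15,0],"rotation":[0,0,0]},{"grip":5,"dp":[2.9,-0.15,0],"rotation":[0,0,0]},{"grip":2.5,"dp":[2.9,-0.15,0],"rotation":[0,0,0]}]' 40;python3 -m creep '[{"grip":2.5,"dp":[0,0,0],"rotation":[0,0,0]},{"grip":2.5,"dp":[0,0,0],"rotation":[0,0,0]},{"grip":2.5,"dp":[0,0,0],"rotation":[0,0,0]},{"grip":2.5,"dp":[0,0,0],"rotation":[0,0,0]}]'; python3 - <<'E'
from h import *
go(*C[3],.037)
E
```

```text
time: 14.55
tool_pos: [0.4536, -0.1319, 0.0348]
tcp_rot: [1.079, 1.29, -1.081]
wrist_force: [0.0, -0.4, -0.6]
width: 0.457
time: 14.88
tool_pos: [0.4551, -0.1324, 0.0365]
tcp_rot: [1.079, 1.287, -1.079]
wrist_force: [-0.6, 0.2, -0.5]
width: 0.359
t 14.88 pos [ 0.4551 -0.1324  0.0365] F [-0.6  0.2 -0.5] w 0.359 dp [-0.05  0.16 -0.01] rot [-0.004  0.    -0.   ]
```

```bash
python3 -m creep '[{"grip":2.5,"dp":[-1,0,0],"rotation":[0,0,0]},{"grip":2.5,"dp":[-3,0,0],"rotation":[0,0,0]},{"grip":2.5,"dp":[-6,0,0],"rotation":[0,0,0]},{"grip":2.5,"dp":[-9,0,0],"rotation":[0,0,0]},{"grip":2.5,"dp":[-12,0,0],"rotation":[0,0,0]}]'; python3 -m creep '[{"grip":2.5,"dp":[-1,1,-2],"rotation":[0,0,0]},{"grip":2.5,"dp":[-1,2.9,-5.5],"rotation":[0,0,0]},{"grip":2.5,"dp":[-1,4.5,-8.8],"rotation":[0,0,0]},{"grip":2.5,"dp":[-1,6.3,-12],"rotation":[0,0,0]},{"grip":2.5,"dp":[-1,8,-15.5],"rotation":[0,0,0]}]'; python3 -c "
from h import *;go(*P[3],.165)"
```

```text
time: 15.3
tool_pos: [0.4545, -0.1322, 0.1582]
tcp_rot: [1.079, 1.287, -1.079]
wrist_force: [0.1, -0.4, -0.7]
width: 0.365
time: 15.72
tool_pos: [0.5074, 0.0355, 0.1678]
tcp_rot: [1.081, 1.285, -1.079]
wrist_force: [-0.1, -0.2, -1.2]
width: 0.362
t 15.72 pos [0.5074 0.0355 0.1678] F [-0.1 -0.2 -1.2] w 0.362 dp [  0.29   7.56 -15.49] rot [-0.005  0.001 -0.002]
```

```bash
python3 -m creep '[{"grip":2.5,"dp":[0,1.7,-3.4],"rotation":[0,0,0]},{"grip":2.5,"dp":[0,3.3,-6.8],"rotation":[0,0,0]},{"grip":2.5,"dp":[0,5,-10.2],"rotation":[0,0,0]},{"grip":2.5,"dp":[0,6.6,-13.5],"rotation":[0,0,0]},{"grip":2.5,"dp":[0,7.4,-15.2],"rotation":[0,0,0]}]'; python3 -m creep '[{"grip":2.5,"dp":[0,0,0],"rotation":[0,0,0]},{"grip":2.5,"dp":[0,0,0],"rotation":[0,0,0]},{"grip":2.5,"dp":[0,0,0],"rotation":[0,0,0]}]'; python3 -c "
from h import *;go(*P[3],.068)"
```

```text
time: 16.13
tool_pos: [0.5541, 0.2008, 0.1676]
tcp_rot: [1.08, 1.287, -1.075]
wrist_force: [-0.7, -0.4, -1.4]
width: 0.364
time: 16.38
tool_pos: [0.5527, 0.1963, 0.1666]
tcp_rot: [1.078, 1.287, -1.08]
wrist_force: [-1.4, 0.7, -0.4]
width: 0.362
t 16.38 pos [0.5527 0.1963 0.1666] F [-1.4  0.7 -0.4] w 0.362 dp [ 9.86  0.31 -0.45] rot [-0.004  0.001  0.   ]
```

```bash
python3 -m creep '[{"grip":2.5,"dp":[1,0.2,-0.5],"rotation":[0,0,0]},{"grip":2.5,"dp":[4,0.2,-0.5],"rotation":[0,0,0]},{"grip":2.5,"dp":[7,0.2,-0.5],"rotation":[0,0,0]},{"grip":2.5,"dp":[9.7,0.2,-0.5],"rotation":[0,0,0]},{"grip":2.5,"dp":[9.7,0.2,-0.5],"rotation":[0,0,0]}]';python3 -m creep '[{"grip":2.5,"dp":[0,0,0],"rotation":[0,0,0]},{"grip":2.5,"dp":[0,0,0],"rotation":[0,0,0]},{"grip":2.5,"dp":[0,0,0],"rotation":[0,0,0]}]'; python3 - <<'E'
from h import *
from workcell import bot
p,d=bot.read_camera('wrist');cv2.imwrite('pics/w10.png',p[:,:,::-1])
go(*P[3],.0485)
E
```

```text
time: 16.8
tool_pos: [0.5487, 0.1993, 0.0626]
tcp_rot: [1.073, 1.293, -1.09]
wrist_force: [-0.8, -0.8, -1.4]
width: 0.364
time: 17.05
tool_pos: [0.556, 0.2022, 0.0716]
tcp_rot: [1.082, 1.284, -1.077]
wrist_force: [0.3, 0.5, 0.3]
width: 0.362
t 17.1 pos [0.5561 0.2024 0.0718] F [-0.3  0.8 -1.1] w 0.363 dp [ 2.33 -0.14  0.1 ] rot [-0.004 -0.001 -0.004]
```

View pics/w10.png

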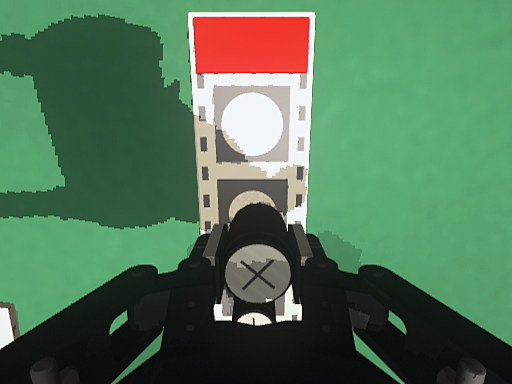

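```bash
python3 -m creep '[{"grip":2.5,"dp":[0.6,-0.05,0.1],"rotation":[0,0,0]},{"grip":2.5,"dp":[1.3,-0.05,0.1],"rotation":[0,0,0]},{"grip":2.5,"dp":[1.9,-0.05,0.1],"rotation":[0,0,0]},{"grip":2.5,"dp":[2.3,-0.05,0.1],"rotation":[0,0,0]},{"grip":2.5,"dp":[2.3,-0.05,0.1],"rotation":[0,0,0]}]';python3 -m creep '[{"grip":2.5,"dp":[0,0,0],"rotation":[0,0,0]},{"grip":2.5,"dp":[0,0,0],"rotation":[0,0,0]}]'; python3 - <<'E'
from h import *
go(*P[3],.0485)
E
```

```text
time: 17.52
tool_pos: [0.554, 0.201, 0.0474]
tcp_rot: [1.079, 1.287, -1.08]
wrist_force: [-3.9, -2.0, 10.2]
width: 0.363
time: 17.68
tool_pos: [0.554, 0.201, 0.0474]
tcp_rot: [1.079, 1.287, -1.079]
wrist_force: [-3.0, -1.1, 9.8]
width: 0.363
t 17.68 pos [0.554  0.201  0.0474] F [-3.  -1.1  9.8] w 0.363 dp [-0.11  0.1  -0.  ] rot [-0.004  0.     0.   ]
```

```bash
python3 -m creep '[{"grip":4,"dp":[0,0,0],"rotation":[0,0,0]},{"grip":5,"dp":[0,0,0],"rotation":[0,0,0]},{"grip":6.5,"dp":[0,0,0],"rotation":[0,0,0]},{"grip":6.5,"dp":[-0.5,0,0],"rotation":[0,0,0]},{"grip":6.5,"dp":[-2,0,0],"rotation":[0,0,0]}]';python3 -m creep '[{"grip":8,"dp":[-2,0,0],"rotation":[0,0,0]},{"grip":8,"dp":[-5,0,0],"rotation":[0,0,0]},{"grip":8.5,"dp":[-8,0,0],"rotation":[0,0,0]},{"grip":8.5,"dp":[-10,0,0],"rotation":[0,0,0]}]'; python3 - <<'E'
from h import *
from workcell import bot
p,d=bot.read_camera('wrist');cv2.imwrite('pics/w11.png',p[:,:,::-1])
go(*C[4],.17)
E
```

```text
time: 18.1
tool_pos: [0.5515, 0.2003, 0.0638]
tcp_rot: [1.076, 1.29, -1.084]
wrist_force: [-0.1, 0.4, 0.5]
width: 0.761
time: 18.43
tool_pos: [0.5549, 0.2013, 0.1693]
tcp_rot: [1.081, 1.285, -1.077]
wrist_force: [0.4, 0.2, -0.2]
width: 0.993
t 18.48 pos [0.5573 0.2021 0.1736] F [2.1 0.8 3.4] w 0.995 dp [ 0.3  -2.07 32.23] rot [-0.004 -0.001 -0.01 ]
```

View pics/w11.png

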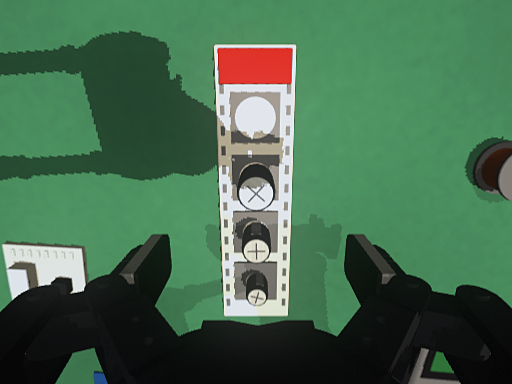

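Three stand on their pads. Now cap_4.

```bash
python3 -m creep '[{"grip":8.5,"dp":[0,-0.2,3],"rotation":[0,0,0]},{"grip":8.5,"dp":[0,-0.4,6.5],"rotation":[0,0,0]},{"grip":8.5,"dp":[0,-0.6,10],"rotation":[0,0,0]},{"grip":8.5,"dp":[0,-0.9,14],"rotation":[0,0,0]},{"grip":8.5,"dp":[0,-1.2,18],"rotation":[0,0,0]}]';python3 -m creep '[{"grip":8.5,"dp":[0,-0.3,4],"rotation":[0,0,0]},{"grip":8.5,"dp":[0,-0.5,8],"rotation":[0,0,0]},{"grip":8.5,"dp":[0,-0.8,12],"rotation":[0,0,0]},{"grip":8.5,"dp":[0,-0.9,14],"rotation":[0,0,0]},{"grip":8.5,"dp":[0,-0.9,14],"rotation":[0,0,0]}]'; python3 -m creep '[{"grip":8.5,"dp":[0,0,0],"rotation":[0,0,0]},{"grip":8.5,"dp":[0,0,0],"rotation":[0,0,0]}]'; python3 -c "
from h import *;go(*C[4],.08)"
```

```text
time: 18.9
tool_pos: [0.5732, 0.0204, 0.1663]
tcp_rot: [1.078, 1.287, -1.078]
wrist_force: [1.3, 0.2, -0.3]
width: 0.999
time: 19.32
tool_pos: [0.5892, -0.1223, 0.1663]
tcp_rot: [1.082, 1.283, -1.083]
wrist_force: [0.7, 0.1, 0.4]
width: 0.998
time: 19.48
tool_pos: [0.5886, -0.1172, 0.1659]
tcp_rot: [1.08, 1.288, -1.08]
wrist_force: [-0.2, 0.1, 0.0]
width: 0.991
t 19.48 pos [ 0.5886 -0.1172  0.1659] F [-0.2  0.1  0. ] w 0.991 dp [8.59 0.43 0.24] rot [-0.004 -0.001  0.001]
```

```bash
python3 -m creep '[{"grip":8.5,"dp":[1,0.35,0.2],"rotation":[0,0,0]},{"grip":8.5,"dp":[3.5,0.35,0.2],"rotation":[0,0,0]},{"grip":8.5,"dp":[6.5,0.35,0.2],"rotation":[0,0,0]},{"grip":8.5,"dp":[8,0.35,0.2],"rotation":[0,0,0]},{"grip":8.5,"dp":[8.5,0.35,0.2],"rotation":[0,0,0]}]';python3 -m creep '[{"grip":8,"dp":[0,0,0],"rotation":[0,0,0]},{"grip":8,"dp":[0,0,0],"rotation":[0,0,0]},{"grip":8,"dp":[0,0,0],"rotation":[0,0,0]}]'; python3 - <<'E'
from h import *
from workcell import bot
p,d=bot.read_camera('wrist');cv2.imwrite('pics/w12.png',p[:,:,::-1])
go(*C[4],.046)
E
```

```text
time: 19.9
tool_pos: [0.5897, -0.1168, 0.0768]
tcp_rot: [1.076, 1.295, -1.081]
wrist_force: [-0.4, 0.6, 0.5]
width: 0.996
time: 20.15
tool_pos: [0.5941, -0.1189, 0.0828]
tcp_rot: [1.079, 1.285, -1.077]
wrist_force: [-0.7, 0.7, -0.2]
width: 0.939
t 20.2 pos [ 0.5942 -0.1191  0.0831] F [ 1.  -0.3 -1. ] w 0.937 dp [ 3.71 -0.12 -0.05] rot [-0.003  0.001 -0.003]
```

View pics/w12.png

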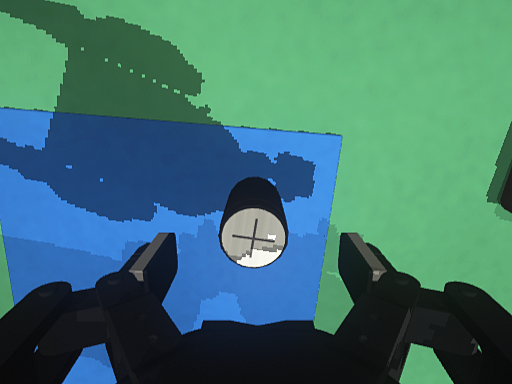

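```bash
python3 -m creep '[{"grip":8,"dp":[1,-0.12,0],"rotation":[0,0,0]},{"grip":7.5,"dp":[2.2,-0.12,0],"rotation":[0,0,0]},{"grip":7,"dp":[3.3,-0.12,0],"rotation":[0,0,0]},{"grip":6,"dp":[3.6,-0.12,0],"rotation":[0,0,0]},{"grip":5,"dp":[3.6,-0.12,0],"rotation":[0,0,0]}]' 50;python3 -m creep '[{"grip":3,"dp":[0,0,0],"rotation":[0,0,0]},{"grip":3,"dp":[0,0,0],"rotation":[0,0,0]},{"grip":3,"dp":[0,0,0],"rotation":[0,0,0]},{"grip":3,"dp":[0,0,0],"rotation":[0,0,0]},{"grip":3,"dp":[0,0,0],"rotation":[0,0,0]}]'; python3 - <<'E'
from h import *
go(*C[4],.046)
E
```

```text
time: 20.62
tool_pos: [0.5896, -0.119, 0.0429]
tcp_rot: [1.079, 1.291, -1.082]
wrist_force: [0.1, 0.1, -0.1]
width: 0.593
time: 21.03
tool_pos: [0.5917, -0.1194, 0.0456]
tcp_rot: [1.079, 1.286, -1.079]
wrist_force: [0.5, -0.1, -1.3]
width: 0.428
t 21.03 pos [ 0.5917 -0.1194  0.0456] F [ 0.5 -0.1 -1.3] w 0.428 dp [-0.04  0.15 -0.04] rot [-0.004  0.    -0.   ]
```

```bash
python3 -m creep '[{"grip":3,"dp":[-1,0,0],"rotation":[0,0,0]},{"grip":3,"dp":[-3.5,0,0],"rotation":[0,0,0]},{"grip":3,"dp":[-7,0,0],"rotation":[0,0,0]},{"grip":3,"dp":[-10,0,0],"rotation":[0,0,0]},{"grip":3,"dp":[-13,0,0],"rotation":[0,0,0]}]'; python3 -m creep '[{"grip":3,"dp":[-1,0.2,-2.5],"rotation":[0,0,0]},{"grip":3,"dp":[-1,0.4,-6],"rotation":[0,0,0]},{"grip":3,"dp":[-1,0.6,-9.5],"rotation":[0,0,0]},{"grip":3,"dp":[-1,0.8,-13],"rotation":[0,0,0]},{"grip":3,"dp":[-1,1,-17],"rotation":[0,0,0]}]'; python3 -c "
from h import *;go(*P[4],.18)"
```

```text
time: 21.45
tool_pos: [0.5916, -0.1193, 0.1777]
tcp_rot: [1.08, 1.286, -1.079]
wrist_force: [-0.1, -0.2, -1.2]
width: 0.43
time: 21.87
tool_pos: [0.5717, 0.0506, 0.1867]
tcp_rot: [1.081, 1.285, -1.079]
wrist_force: [0.4, 0.1, -0.8]
width: 0.433
t 21.87 pos [0.5717 0.0506 0.1867] F [ 0.4  0.1 -0.8] w 0.433 dp [  0.66   0.93 -20.94] rot [-0.005  0.001 -0.002]
```

```bash
python3 -m creep '[{"grip":3,"dp":[0,0.2,-4],"rotation":[0,0,0]},{"grip":3,"dp":[0,0.4,-8],"rotation":[0,0,0]},{"grip":3,"dp":[0,0.6,-12],"rotation":[0,0,0]},{"grip":3,"dp":[0,0.8,-16],"rotation":[0,0,0]},{"grip":3,"dp":[0,1,-19],"rotation":[0,0,0]}]'; python3 -m creep '[{"grip":3,"dp":[0,0,-1.9],"rotation":[0,0,0]},{"grip":3,"dp":[0,0,-1.9],"rotation":[0,0,0]},{"grip":3,"dp":[0,0,-1.9],"rotation":[0,0,0]},{"grip":3,"dp":[0,0,-1.9],"rotation":[0,0,0]}]'; python3 -c "
from h import *;go(*P[4],.08)"
```

```text
time: 22.28
tool_pos: [0.5477, 0.2417, 0.1865]
tcp_rot: [1.08, 1.287, -1.077]
wrist_force: [0.1, 0.3, -0.8]
width: 0.434
time: 22.62
tool_pos: [0.5452, 0.2569, 0.1857]
tcp_rot: [1.079, 1.286, -1.079]
wrist_force: [0.6, -0.3, -1.1]
width: 0.431
t 22.62 pos [0.5452 0.2569 0.1857] F [ 0.6 -0.3 -1.1] w 0.431 dp [10.57 -0.03 -0.17] rot [-0.004  0.001 -0.   ]
```

```bash
python3 -m creep '[{"grip":3,"dp":[1,0,-0.15],"rotation":[0,0,0]},{"grip":3,"dp":[4,0,-0.15],"rotation":[0,0,0]},{"grip":3,"dp":[7,0,-0.15],"rotation":[0,0,0]},{"grip":3,"dp":[9,0,-0.15],"rotation":[0,0,0]},{"grip":3,"dp":[10.5,0,-0.15],"rotation":[0,0,0]}]';python3 -m creep '[{"grip":3,"dp":[0,0,0],"rotation":[0,0,0]},{"grip":3,"dp":[0,0,0],"rotation":[0,0,0]},{"grip":3,"dp":[0,0,0],"rotation":[0,0,0]}]'; python3 - <<'E'
from h import *
from workcell import bot
p,d=bot.read_camera('wrist');cv2.imwrite('pics/w13.png',p[:,:,::-1])
go(*P[4],.0575)
E
```

```text
time: 23.03
tool_pos: [0.5433, 0.2565, 0.0769]
tcp_rot: [1.078, 1.288, -1.085]
wrist_force: [0.1, 0.3, -0.8]
width: 0.431
time: 23.28
tool_pos: [0.5458, 0.2583, 0.0811]
tcp_rot: [1.081, 1.286, -1.079]
wrist_force: [-0.1, 1.0, 0.0]
width: 0.43
t 23.33 pos [0.5463 0.2587 0.0818] F [ 0.5  0.4 -1.3] w 0.434 dp [ 2.43 -0.17  0.01] rot [-0.005 -0.001 -0.003]
```

View pics/w13.png

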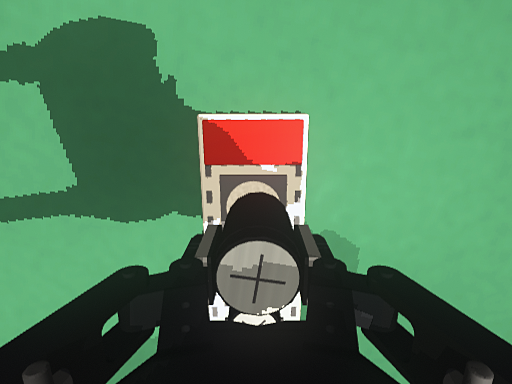

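```bash
python3 -m creep '[{"grip":3,"dp":[0.6,-0.1,0],"rotation":[0,0,0]},{"grip":3,"dp":[1.3,-0.1,0],"rotation":[0,0,0]},{"grip":3,"dp":[2,-0.1,0],"rotation":[0,0,0]},{"grip":3,"dp":[2.4,-0.1,0],"rotation":[0,0,0]},{"grip":3,"dp":[2.4,-0.1,0],"rotation":[0,0,0]}]';python3 -m creep '[{"grip":3,"dp":[0,0,0],"rotation":[0,0,0]},{"grip":3,"dp":[0,0,0],"rotation":[0,0,0]}]'; python3 - <<'E'
from h import *
go(*P[4],.0575)
E
```

```text
time: 23.75
tool_pos: [0.5439, 0.2587, 0.0567]
tcp_rot: [1.079, 1.287, -1.08]
wrist_force: [-1.3, -0.8, 5.6]
width: 0.431
time: 23.92
tool_pos: [0.5439, 0.2586, 0.0567]
tcp_rot: [1.079, 1.287, -1.08]
wrist_force: [-1.8, -0.6, 5.1]
width: 0.431
t 23.92 pos [0.5439 0.2586 0.0567] F [-1.8 -0.6  5.1] w 0.431 dp [-0.08  0.08  0.04] rot [-0.004  0.     0.   ]
```

```bash
python3 -m creep '[{"grip":4.5,"dp":[0,0,0],"rotation":[0,0,0]},{"grip":6,"dp":[0,0,0],"rotation":[0,0,0]},{"grip":7.5,"dp":[0,0,0],"rotation":[0,0,0]},{"grip":7.5,"dp":[-0.5,0,0],"rotation":[0,0,0]},{"grip":7.5,"dp":[-2,0,0],"rotation":[0,0,0]}]';python3 -m creep '[{"grip":8,"dp":[-2,0,0],"rotation":[0,0,0]},{"grip":8,"dp":[-5,0,0],"rotation":[0,0,0]},{"grip":8.5,"dp":[-8,0,0],"rotation":[0,0,0]},{"grip":8.5,"dp":[-11,0,0],"rotation":[0,0,0]},{"grip":8.5,"dp":[-12,0,0],"rotation":[0,0,0]}]'; python3 -m creep '[{"grip":8.5,"dp":[0,-2,2],"rotation":[0,0,0]},{"grip":8.5,"dp":[0,-5,4],"rotation":[0,0,0]},{"grip":8.5,"dp":[0,-8,6],"rotation":[0,0,0]},{"grip":8.5,"dp":[0,-10,8],"rotation":[0,0,0]},{"grip":8.5,"dp":[0,-12,10],"rotation":[0,0,0]}]'; python3 -c "
from h import *;go(.3,-.5,.2)"
```

```text
time: 24.33
tool_pos: [0.5419, 0.2578, 0.0739]
tcp_rot: [1.076, 1.289, -1.084]
wrist_force: [-0.8, -0.5, -0.7]
width: 0.873
time: 24.75
tool_pos: [0.5467, 0.2598, 0.2022]
tcp_rot: [1.085, 1.283, -1.072]
wrist_force: [0.9, 0.1, 0.2]
width: 0.999
time: 25.17
tool_pos: [0.4414, 0.1383, 0.1955]
tcp_rot: [1.078, 1.288, -1.08]
wrist_force: [0.5, -0.2, 0.7]
width: 0.993
t 25.17 pos [0.4414 0.1383 0.1955] F [ 0.5 -0.2  0.7] w 0.993 dp [ -0.41 -25.08  60.38] rot [-0.003  0.     0.001]
```

```bash
python3 -m creep '[{"grip":8.5,"dp":[0,0,4],"rotation":[0,0,0]},{"grip":8.5,"dp":[0,-0.4,8],"rotation":[0,0,0]},{"grip":8.5,"dp":[0,-0.6,12],"rotation":[0,0,0]},{"grip":8.5,"dp":[0,-0.8,16],"rotation":[0,0,0]},{"grip":8.5,"dp":[0,-1,20],"rotation":[0,0,0]}]'; python3 -m creep '[{"grip":8.5,"dp":[0,-0.2,2],"rotation":[0,0,0]},{"grip":8.5,"dp":[0,-0.2,3],"rotation":[0,0,0]},{"grip":8.5,"dp":[0,-0.2,3],"rotation":[0,0,0]}]'; python3 - <<'E'
from h import *
from workcell import bot
for n in ["scene","top"]:
    p,d=bot.read_camera(n); cv2.imwrite(f"pics/{n}1.png",p[:,:,::-1]); np.savez(f"{n}1.npz",p=p,d=d)
    im=p[:,:,::-1]
    if n=="top": cv2.imwrite('pics/topB.png',cv2.resize(im[190:270,80:240],(800,400),interpolation=cv2.INTER_CUBIC))
c=bot.get_calibration('top');M=R.from_rotvec(c['rvec']).as_matrix()
H={1:.028,2:.038,3:.05,4:.064}
for n in P:
    q=M@np.array([*P[n],.015+H[n]])+c['tvec']; u,v=c['fx']*q[0]/q[2]+c['cx'],c['fy']*q[1]/q[2]+c['cy']
    print(n,'expected crop',(u+.5-80)*5-.5,(v+.5-190)*5-.5)
E
```

```text
time: 25.58
tool_pos: [0.4678, -0.0611, 0.1961]
tcp_rot: [1.079, 1.287, -1.079]
wrist_force: [1.3, -0.0, 0.4]
width: 0.995
time: 25.83
tool_pos: [0.4715, -0.091, 0.1959]
tcp_rot: [1.081, 1.286, -1.082]
wrist_force: [0.6, 0.5, 0.3]
width: 0.993
4 expected crop 144.85240734948744 234.53095381837824
3 expected crop 311.9966319018674 214.21463392136542
2 expected crop 471.71714203424114 194.23956135792278
1 expected crop 623.8050142913108 174.13785622133656
```

View pics/topB.png

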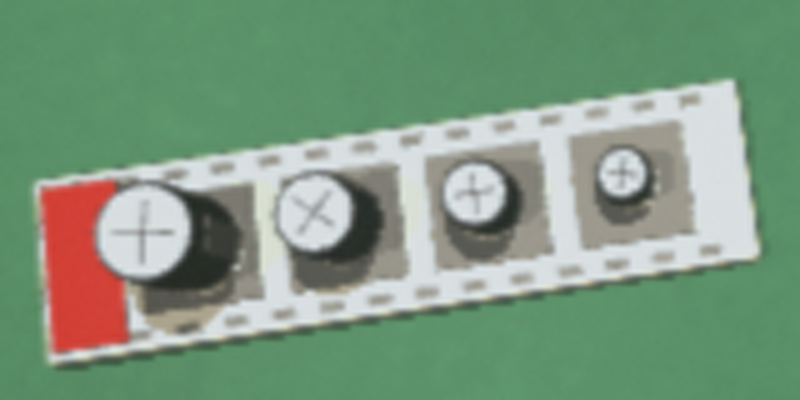

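View pics/scene1.png

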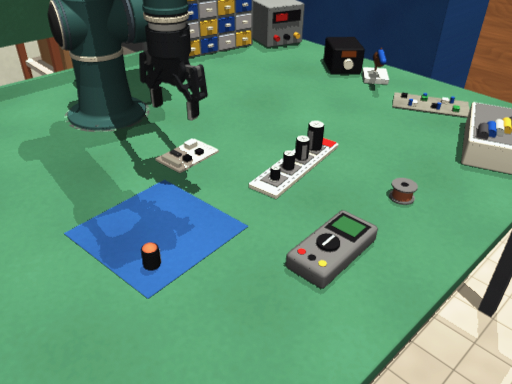

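View pics/top1.png

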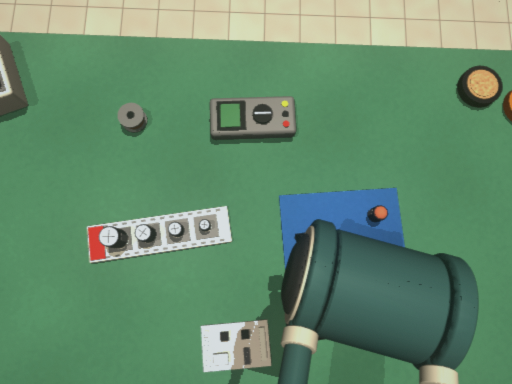

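The tops sit within about 1.5 mm of where centred capacitors would appear. The swollen capacitor is at (380,213) and the meter at (253,117), both as before.

```bash
python3 -c "
from workcell import bot
print(bot.finish_job())"
```

```text
the job is handed in; nothing more can be done
None
```

I moved the four sound capacitors one at a time, smallest first, onto their pads. The largest is at the red tab and they get smaller along the row. I then handed the job in at about 26 s; `finish_job` reports no verdict.

- **Position and uprightness:** In the last top picture, each capacitor's top is within about 1.5 mm of where it would appear if centred on its pad. All four stand upright. I judged this by eye and did not measure the tilt separately.
- **Placing:** Each capacitor met its pad within about 1 mm of the expected height. The wrist force peaked at about 17 N in the readings taken.
- **Left alone:** The swollen capacitor and the multimeter look unchanged from the first pictures.
- **Robot:** The gripper is open and clear, about 20 cm above the mat.

The measured jaw opening was 1 to 2 mm less than each can's diameter, but this had no visible effect. No check failed.

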